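# Put the kitchen drive's pull-and-turn gear selector into the green gear

### The arm

A 7-joint arm with a two-finger parallel gripper is mounted at the origin on a cart in front of the work surface, level with it; the furniture and walls round the work are solid. World frame = base frame: x ahead of the robot, y to its left, z up, the work surface at z = 0. Lengths are in m, angles in rad, forces in N, time in s.
With the tool pointing down it reaches from about 0.425 to 0.95 m from the base axis. Payload 16.7 kg.
Tool frame: the origin (TCP) lies at the very end of the fingers, on their centre line; the grasp point (between the pads) lies robot.grip_point_offset behind it (robot.grip_point_offset is the distance from the TCP to the grasp point, in m); y points along the fingers, x is the direction in which the jaws open and shut, and the axes are right-handed (so a half turn about y gives the same grasp; the last joint's range is limited). The gripper opens to 94 mm and grips with 3 to 60 N. Pads are 16 mm wide; open, the fingers measure 119 mm over their backs; the gripper's body (75 mm by 177 mm) begins 78 mm behind the grasp point.
Start: joints at [-1.31, 0.426, 0.074, 1.606, -0.034, 1.111, -0.067], TCP at [0.269, 0.619, 0.205] pointing down, gripper open.
Joint ranges: [-2.85, 2.85], [-0.5, 2.14], [-1.23, 1.37], [0.21, 2.46], [-1.02, 4.16], [0.16, 2.05], [-2.73, 2.73]. Speed limits (rad/s): [1.89, 1.89, 2.39, 2.39, 3.01, 3.01, 3.01].

### API

Orientations are given as a unit quaternion [x, y, z, w].
In Python, from workcell import robot, vision gives the robot as it stands. The module is installed in compiled form; this text tells all that it offers.
- The arm moves only by the shell command python3 -m jog 'ROWS' [FORCE]. ROWS is JSON, a list of rows, each an object of numbers: "dx", "dy", "dz": the shift along the tool's x, y, z in cm; "yaw": the turn about the tool's y in degrees; "hand": the opening, from 0 (shut) to 1 (fully open). In form: [{"dx": .., "dy": .., "dz": .., "yaw": .., "hand": ..}, ...]. A call has 1 to 20 rows; each row is the pose to reach, as a shift and turn from the pose measured when the call began, along the tool's axes at that moment; what a row does not reach only later rows make up. A row lasts 1/8 s, in which the tool goes at most 62.5 mm and 10.7 degrees, less where a joint would pass 70% of its speed; a pose out of reach is approached as far as the arm can. A call with a gripper value outside its range is refused whole. The fingers move at their own pace and stop on an object; FORCE is the grip in N (left out, the last holds). Time passes only in rows, so rows that repeat a pose let the fingers close. It gives the time, the measured TCP pose, the force and the opening at its end, in the units of the state.
- robot.read_state(): the state, without advancing time (a new reading comes with each control period).
- vision.grab_frame(name): name is "scene" or "top" or "wrist"; returns the picture (480x640x3 uint8, red, green, blue); there is no depth.
- vision.get_calibration(name): a dict with "intrinsics" (3x3 intrinsics, pixels), "rvec" (rotation vector, rad) and "tvec" (3), from world to camera coordinates, as OpenCV has them. Camera axes: x right, y down, z forward; pixel columns grow to the right and rows downward; lengths in m; the calibration is good to about 2 mm. A picture is of the moment at which its call begins: read the wrist's pose just before it. get_calibration takes no time and is no camera call; for the wrist camera it gives the pose at the moment of the call.
- robot.hand_in(): hands the job in, once; it reports no verdict.
The state is a dict: "clock": time; "joint_pos": joint angles; "dq": joint speeds; "joint_torque": joint torques, N m; "eef_pos": TCP position; "eef_rot": TCP orientation; "contact_force": force on the tool from outside, world axes, zero at the start; "moment": the same for the moment, N m; "grip_width": finger opening in m.
Only numpy, scipy, OpenCV 4.12 (cv2) and the standard library are available. Lean on these libraries where they do the work, as an engineer would, in place of code of your own. Each camera call takes 0.05 s, during which the arm holds its last target. There are 200 camera calls.

### The job

On the white kitchen drive unit, pull the black spring-loaded bar knob straight up out of its middle notch, turn it until its yellow pointer stands over the notch beside the green button (not the red one), and let go so that it drops fully home in that notch.

Things in the scene. Friction and masses are not known exactly. Their poses are not given: they have to be found in the camera images.
- knob_grip (a point): centre of the knob's black grip bar (58 mm long, 16 wide, 33 high, on a round foot 49 mm across), on the knob's vertical turning axis, 17 mm below the bar's top, 16 mm above the foot, 92 mm above the worktop when home. Axes turn with the knob: z up, x along the bar; the yellow pointer sticks out to -x. It starts in the middle notch and turns, when pulled up, 66 degrees each way.
- pointer_tip (a point): outer end of the yellow pointer, a round finger 7 mm thick, 46 mm from the knob's turning axis. When home it lies sunk in one of three notches of the dark steel ring (84 mm across, 11 mm high) round the knob. Notch mouths are bevelled: let go within 10 degrees of a notch and the spring pulls the knob in. Axes as the knob's.
- green_button: green round button, 18 mm across, 6 mm high, fixed on the unit's metal top beside one of the two outer notches, 58 mm from the knob's turning axis exactly in that notch's direction, which is 60 degrees from the middle notch, to one side or the other (a like red button marks the other). Origin: centre of its underside, 60 mm above the worktop.
- pull (a joint): how far the knob is pulled up against its spring, in m: 0 home in a notch; above 0.011 the pointer is clear of the notches and the knob turns freely (0.014 to 0.020 is a good pull); 0.024 is the upper stop; about 0.010 when it rests on the ring between notches. The spring and weight need about 6.5 N at home, 11 N at the upper stop.

How it is judged:
By the outcome, as a careful person would: the job done as asked, in the order asked, and still so for the second after the job is handed in, with the robot touching nothing.
It also fails if it takes over 35 s, if anything falls off the work surface, if the arm or the gripper's body presses on something with over 40 N, if the wrist force passes 120 N, or if a joint passes its speed limit or range.

## Working session

There is one attempt and no reset: what is moved stays moved. The work goes in short steps, Python scripts to look and compute and a shell command to move; the robot and the scene stay as the last step left them, time stands still between calls to the robot, and variables do not carry over. Pictures are saved under pics/ and viewed, about 8 in all and at most 12, crops included, and the job is handed in when it is done.

```bash
mkdir -p pics; python3 - <<'E'
from workcell import robot, vision
import cv2,numpy as np
s=robot.read_state();print(s, robot.grip_point_offset)
a=vision.grab_frame("scene");b=vision.grab_frame("top")
cv2.imwrite("pics/s.png",a[:,:,::-1]);cv2.imwrite("pics/t.png",b[:,:,::-1])
for n in("scene","top","wrist"):print(n,vision.get_calibration(n))
E
```

```text
{'clock': 0.0, 'joint_pos': array([-1.31052468,  0.42672927,  0.07384962,  1.60660964, -0.03411402,
        1.11081985, -0.06707785]), 'dq': array([-0.00045736, -0.00125009,  0.00025299,  0.00066627, -0.00178828,
        0.00034108, -0.00073805]), 'joint_torque': array([ 5.50913737e-04, -9.35810852e+01,  3.66670512e+00, -4.54154491e+01,
       -4.88822395e-02,  2.01981270e-02,  1.39231011e-04]), 'eef_pos': array([0.26876521, 0.61869461, 0.20477625]), 'eef_rot': array([ 0.59155   ,  0.38744062, -0.38817939, -0.59099503]), 'contact_force': array([-0.71047919, -0.08766329,  0.06087498]), 'moment': array([ 0.00652718,  0.00316232, -0.0140806 ]), 'grip_width': 0.09402077967413477} 0.0188
scene {'intrinsics': array([[470.20469128,   0.        , 321.15156441],
       [  0.        , 470.20469128, 235.85049822],
       [  0.        ,   0.        ,   1.        ]]), 'rvec': array([ 1.95534403, -0.71842404,  0.4347993 ]), 'tvec': array([-0.39107894,  0.27389769,  0.53595548])}
top {'intrinsics': array([[572.72797103,   0.        , 318.40204719],
       [  0.        , 572.72797103, 232.18894622],
       [  0.        ,   0.        ,   1.        ]]), 'rvec': array([ 2.00384769, -2.22413281,  0.22925769]), 'tvec': array([0.10527609, 0.55794636, 0.83962046])}
wrist {'intrinsics': array([[369.99047537,   0.        , 315.74421927],
       [  0.        , 369.99047537, 245.12274229],
       [  0.        ,   0.        ,   1.        ]]), 'rvec': array([-2.45601828, -1.60981408, -0.1903401 ]), 'tvec': array([-0.67512539, -0.0242521 ,  0.39000016])}
```

View pics/t.png

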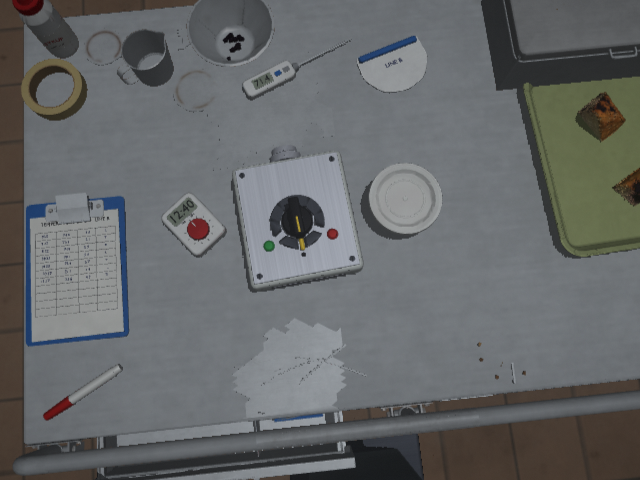

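View pics/s.png

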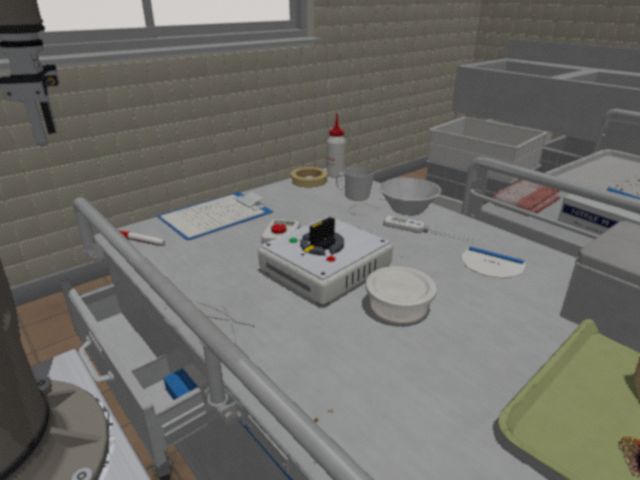

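The top view shows the drive unit with the knob near (297,218), the yellow pointer tip at about (302,248), the green button at (269,246) and the red at (332,234). The scene view agrees. Next I compute positions.

```bash
cat > h.py <<'E'
import cv2,numpy as np
from scipy.spatial.transform import Rotation as R
from workcell import robot,vision
def ray(cal,uv,z):
    K=np.array(cal["intrinsics"]);Rm=cv2.Rodrigues(np.array(cal["rvec"]))[0];t=np.array(cal["tvec"])
    d=Rm.T@np.linalg.inv(K)@np.array([uv[0],uv[1],1.]);c=-Rm.T@t
    return c+d*(z-c[2])/d[2]
def blob(img,col,roi=None,minA=8):
    h=cv2.cvtColor(img,cv2.COLOR_RGB2HSV);H,S,V=h[...,0].astype(int),h[...,1],h[...,2]
    m={'green':(H>50)&(H<90),'red':(H<8)|(H>172),'yellow':(H>18)&(H<35)}[col]&(S>110)&(V>60)
    m=m.astype(np.uint8)
    if roi:
        q=np.zeros_like(m);x0,y0,x1,y1=roi;q[y0:y1,x0:x1]=1;m*=q
    n,l,st,c=cv2.connectedComponentsWithStats(m)
    return [(int(st[i,4]),c[i].round(2)) for i in range(1,n) if st[i,4]>=minA]
E
python3 - <<'E'
from h import *
im=cv2.imread("pics/t.png")[:,:,::-1].copy();cal=vision.get_calibration("top")
roi=(235,160,360,285)
b={c:blob(im,c,roi) for c in('green','red','yellow')};print(b)
g=ray(cal,max(b['green'],key=lambda q:q[0])[1],.066);r=ray(cal,max(b['red'],key=lambda q:q[0])[1],.066)
print(g,r,np.linalg.norm(g-r))
m=(g+r)/2;d=(r-g)[:2];n=np.array([-d[1],d[0]])/np.linalg.norm(d)
for s in(1,-1):
    ax=m[:2]+s*.029*n; print("axis",ax,"pointerdir deg",np.degrees(np.arctan2(*(-s*n)[::-1])))
for A,c in b['yellow']:print(A,ray(cal,c,.068),ray(cal,c,.109))
s=robot.read_state();print(R.from_quat(s['eef_rot']).as_matrix().round(3))
E
```

```text
{'green': [(82, array([268.52, 245.59]))], 'red': [(86, array([332.02, 233.41]))], 'yellow': [(40, array([297.77, 223.95])), (51, array([301.61, 243.37]))]}
[0.5511558  0.12574904 0.066     ] [0.560054   0.02607016 0.066     ] 0.10007525805498915
axis [0.58449004 0.07848813] pointerdir deg -174.8988030283019
axis [0.52671976 0.07333106] pointerdir deg 5.101196971698089
40 [0.58010784 0.07745808 0.068     ] [0.57078332 0.07685521 0.109     ]
51 [0.5489271  0.07452652 0.068     ] [0.54107479 0.07406207 0.109     ]
[[ 0.399 -0.    -0.917]
 [ 0.917 -0.001  0.399]
 [-0.001 -1.    -0.   ]]
```

```bash
python3 -m jog '[{"dx":-5,"dy":0,"dz":-7,"yaw":-4,"hand":1},{"dx":-37,"dy":0,"dz":-50.5,"yaw":-28.6,"hand":1},{"dx":-37,"dy":0,"dz":-50.5,"yaw":-28.6},{"dx":-37,"dy":0,"dz":-50.5,"yaw":-28.6},{"dx":-37,"dy":0,"dz":-50.5,"yaw":-28.6},{"dx":-37,"dy":0,"dz":-50.5,"yaw":-28.6},{"dx":-37,"dy":0,"dz":-50.5,"yaw":-28.6},{"dx":-37,"dy":0,"dz":-50.5,"yaw":-28.6},{"dx":-37,"dy":0,"dz":-50.5,"yaw":-28.6},{"dx":-37,"dy":0,"dz":-50.5,"yaw":-28.6},{"dx":-37,"dy":0,"dz":-50.5,"yaw":-28.6},{"dx":-37,"dy":0,"dz":-50.5,"yaw":-28.6},{"dx":-37,"dy":0,"dz":-50.5,"yaw":-28.6},{"dx":-37,"dy":0,"dz":-50.5,"yaw":-28.6},{"dx":-37,"dy":0,"dz":-50.5,"yaw":-28.6},{"dx":-37,"dy":0,"dz":-50.5,"yaw":-28.6},{"dx":-37,"dy":0,"dz":-50.5,"yaw":-28.6}]'
python3 - <<'E'
from h import *
cal=vision.get_calibration("wrist");im=vision.grab_frame("wrist");cv2.imwrite("pics/w1.png",im[:,:,::-1])
s=robot.read_state();print(s['clock'],s['eef_pos'],R.from_quat(s['eef_rot']).as_matrix().round(3),s['dq'].round(3),s['joint_pos'].round(2))
for c,z in(('green',.066),('red',.066),('yellow',.068)):
    for A,p in blob(im,c,None,40):print(c,A,p,ray(cal,p,z))
E
```

```text
0.15 [0.26881325 0.61881565 0.20497942] [[ 0.398 -0.    -0.917]
 [ 0.917 -0.001  0.398]
 [-0.001 -1.    -0.   ]] [ 0.001 -0.002  0.001 -0.002 -0.     0.001 -0.001] [-1.31  0.43  0.07  1.61 -0.03  1.11 -0.07]
red 491 [224.   331.82] [0.31991935 0.50332558 0.066     ]
yellow 1780 [558.32 374.75] [0.48718245 0.77808713 0.068     ]
yellow 1304 [ 68.79 384.5 ] [0.30901556 0.34130109 0.068     ]
yellow 3756 [504.12 441.89] [0.53982272 0.70842876 0.068     ]$[2]: bad value
```

View pics/w1.png

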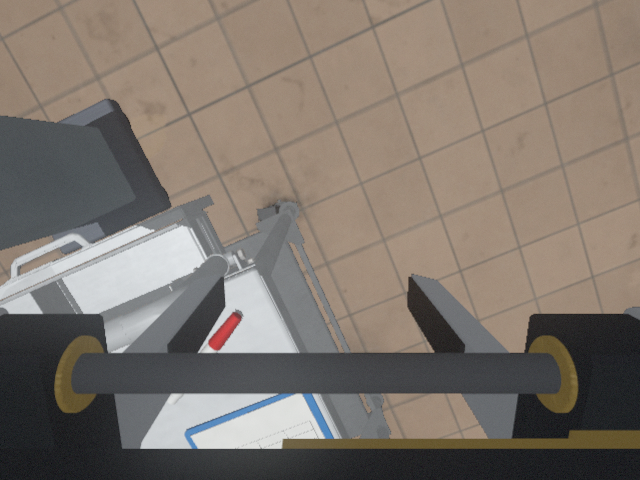

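The move was refused because every row needs all the keys. This wrist view shows the start pose, over the floor beside the table, with the front guard rail below. Before crossing the rail I'll triangulate its height.

```bash
python3 - <<'E'
from h import *
ct,cs=vision.get_calibration("top"),vision.get_calibration("scene")
P=lambda c:np.array(c["intrinsics"])@np.hstack([cv2.Rodrigues(np.array(c["rvec"]))[0],np.array(c["tvec"])[:,None]])
for n,a,b in(("railend",(22,464),(84,208)),("check green",(268.5,245.6),(293,240)),("railpost",(408,420),(213,335))):
    X=cv2.triangulatePoints(P(ct),P(cs),np.array(a,float),np.array(b,float))[:,0];X=X[:3]/X[3]
    q=P(ct)@np.r_[X,1];w=P(cs)@np.r_[X,1];print(n,X,q[:2]/q[2],w[:2]/w[2])
E
```

```text
railend [0.27525748 0.49468987 0.0840827 ] [ 22.33934281 462.48460868] [ 82.46580691 207.89177507]
check green [0.55104176 0.12646878 0.06267001] [268.24977993 246.1006973 ] [293.65735565 239.885463  ]
railpost [ 0.2779786  -0.05170136  0.08778441] [408.55233146 418.5711874 ] [210.56191257 335.16299411]
```

The rail top is at about z 0.1, so travelling at z 0.2 clears it.

```bash
python3 -m jog '[{"dx":-3,"dy":0,"dz":-4,"yaw":-4,"hand":1},{"dx":-37,"dy":0,"dz":-50.5,"yaw":-28.6,"hand":1},{"dx":-37,"dy":0,"dz":-50.5,"yaw":-28.6,"hand":1},{"dx":-37,"dy":0,"dz":-50.5,"yaw":-28.6,"hand":1},{"dx":-37,"dy":0,"dz":-50.5,"yaw":-28.6,"hand":1},{"dx":-37,"dy":0,"dz":-50.5,"yaw":-28.6,"hand":1},{"dx":-37,"dy":0,"dz":-50.5,"yaw":-28.6,"hand":1},{"dx":-37,"dy":0,"dz":-50.5,"yaw":-28.6,"hand":1},{"dx":-37,"dy":0,"dz":-50.5,"yaw":-28.6,"hand":1},{"dx":-37,"dy":0,"dz":-50.5,"yaw":-28.6,"hand":1},{"dx":-37,"dy":0,"dz":-50.5,"yaw":-28.6,"hand":1},{"dx":-37,"dy":0,"dz":-50.5,"yaw":-28.6,"hand":1},{"dx":-37,"dy":0,"dz":-50.5,"yaw":-28.6,"hand":1},{"dx":-37,"dy":0,"dz":-50.5,"yaw":-28.6,"hand":1},{"dx":-37,"dy":0,"dz":-50.5,"yaw":-28.6,"hand":1},{"dx":-37,"dy":0,"dz":-50.5,"yaw":-28.6,"hand":1}]'
cat > look.py <<'E'
import sys
from h import *
cal=vision.get_calibration("wrist");im=vision.grab_frame("wrist");cv2.imwrite(sys.argv[1],im[:,:,::-1])
s=robot.read_state();print(s['clock'],s['eef_pos'],R.from_quat(s['eef_rot']).as_matrix().round(3).tolist(),np.abs(s['dq']).max().round(3),s['joint_pos'].round(2),s['contact_force'].round(1),s['grip_width'])
for c,z in(('green',.066),('red',.066),('yellow',.068)):
    for A,p in blob(im,c,None,40):print(c,A,p,ray(cal,p,z))
E
python3 look.py pics/w2.png
```

```text
clock: 2.15
eef_pos: [0.5845, 0.0787, 0.2054]
eef_rot: [-0.477, -0.522, 0.522, 0.477]
contact_force: [-0.1, -0.3, -0.4]
grip_width: 0.0941
2.2 [0.58448886 0.07850222 0.20540369] [[-0.09, -0.0, -0.996], [0.996, -0.001, -0.09], [-0.001, -1.0, 0.0]] 0.003 [-0.46  0.29  0.27  1.81 -0.09  1.05  1.5 ] [0.1 0.7 0.5] 0.09431009742423735
green 208 [375.71 201.93] [0.55134636 0.1280287  0.066     ]
red 275 [259.8  201.28] [0.5597024 0.0285427 0.066    ]
red 947 [477.17 253.35] [0.5887416  0.22378934 0.066     ]
yellow 163 [316.48 193.54] [0.54854125 0.07654916 0.068     ]
yellow 129 [316.83 227.19] [0.57753279 0.0794643  0.068     ]
yellow 1714 [558.56 375.22] [0.70085661 0.32387219 0.068     ]
yellow 1210 [ 69.29 384.82] [ 0.75365463 -0.14549729  0.068     ]
yellow 3814 [493.55 442.08] [0.78124998 0.27694565 0.068     ]
```

View pics/w2.png

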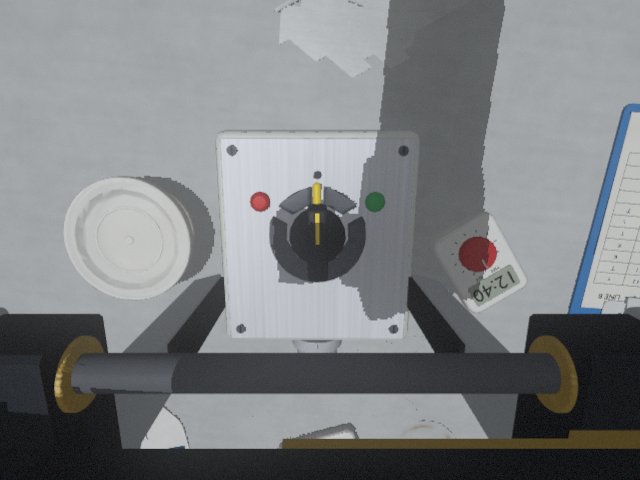

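The wrist view shows the bar centred between the jaws at about (317,235), with the pointer toward (317,190), green at (376,202) and red at (260,201). Both views agree to within 2 mm, so I'll split the difference (+1 mm in y), descend and close lightly.

```bash
python3 -m jog '[{"dx":0.1,"dy":5,"dz":0,"yaw":0,"hand":0.7},{"dx":0.1,"dy":9,"dz":0,"yaw":0,"hand":0.6},{"dx":0.1,"dy":12.2,"dz":0,"yaw":0,"hand":0.5},{"dx":0.1,"dy":12.2,"dz":0,"yaw":0,"hand":0.4},{"dx":0.1,"dy":12.2,"dz":0,"yaw":0,"hand":0.3},{"dx":0.1,"dy":12.2,"dz":0,"yaw":0,"hand":0.3}]' 8
python3 -m jog '[{"dx":0,"dy":0,"dz":0,"yaw":0,"hand":0.1},{"dx":0,"dy":0,"dz":0,"yaw":0,"hand":0.1},{"dx":0,"dy":0,"dz":0,"yaw":0,"hand":0.1},{"dx":0,"dy":0,"dz":0,"yaw":0,"hand":0.1},{"dx":0,"dy":0,"dz":0,"yaw":0,"hand":0.1}]' 8
python3 -c "
from h import *
s=robot.read_state();print(s['contact_force'],s['moment'],s['grip_width'])"
```

```text
clock: 2.95
eef_pos: [0.5853, 0.0796, 0.085]
eef_rot: [0.478, 0.522, -0.522, -0.477]
contact_force: [-0.8, -0.7, -1.3]
grip_width: 0.0373
clock: 3.58
eef_pos: [0.5857, 0.0798, 0.0855]
eef_rot: [0.478, 0.523, -0.521, -0.476]
contact_force: [-1.3, -0.0, 6.5]
grip_width: 0.0155
[-1.2719025  -0.02077945  6.45988508] [0.18135916 0.27311737 0.04641121] 0.015540586709750445
```

The bar is gripped (15.5 mm) with almost no side force. I'll firm the grip and lift 17 mm.

```bash
python3 -m jog '[{"dx":0,"dy":0,"dz":0,"yaw":0,"hand":0.05},{"dx":0,"dy":0,"dz":0,"yaw":0,"hand":0.05},{"dx":0,"dy":0,"dz":0,"yaw":0,"hand":0.05},{"dx":0,"dy":-0.4,"dz":0,"yaw":0,"hand":0.05},{"dx":0,"dy":-0.8,"dz":0,"yaw":0,"hand":0.05},{"dx":0,"dy":-1.2,"dz":0,"yaw":0,"hand":0.05},{"dx":0,"dy":-1.7,"dz":0,"yaw":0,"hand":0.05},{"dx":0,"dy":-1.7,"dz":0,"yaw":0,"hand":0.05},{"dx":0,"dy":-1.7,"dz":0,"yaw":0,"hand":0.05}]' 40
python3 look.py pics/w3.png
python3 - <<'E'
from h import *
im=vision.grab_frame("scene");c=im[190:290,240:400];cv2.imwrite("pics/s3.png",cv2.resize(c,None,fx=5,fy=5,interpolation=cv2.INTER_CUBIC)[:,:,::-1])
E
```

```text
clock: 4.7
eef_pos: [0.5856, 0.0798, 0.1024]
eef_rot: [0.478, 0.523, -0.521, -0.476]
contact_force: [2.6, 1.2, -9.2]
grip_width: 0.0158
4.75 [0.58552925 0.07977241 0.1023289 ] [[-0.09, 0.003, -0.996], [0.996, 0.0, -0.09], [-0.0, -1.0, -0.003]] 0.003 [-0.44  0.41  0.25  1.91 -0.13  0.84  1.53] [ 2.8  0.5 -9.2] 0.01585954743342409
green 611 [399.51 219.86] [0.55083306 0.12684272 0.066     ]
red 459 [232.16 217.17] [0.55800773 0.02855187 0.066     ]
red 1923 [535.98 287.85] [0.58541466 0.21668882 0.066     ]
yellow 419 [315.33 213.49] [0.55116794 0.07707002 0.068     ]
yellow 414 [315.55 277.63] [0.59023526 0.08068369 0.068     ]
yellow 532 [270.12 375.11] [0.65918893 0.05721777 0.068     ]
yellow 529 [361.13 375.06] [0.65388848 0.11607516 0.068     ]
yellow 4639 [335.43 441.27] [0.70595707 0.10461793 0.068     ]
```

View pics/s3.png

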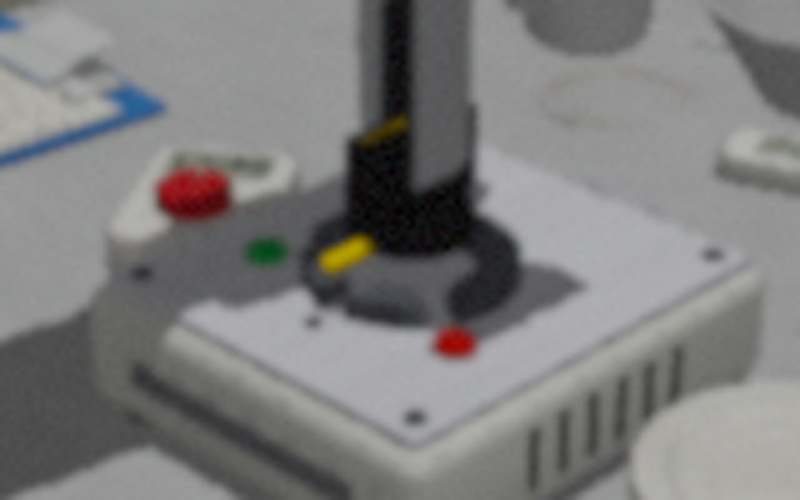

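The knob is lifted about 17 mm and the force matches the spring (9.2 N). The pointer, at (345,255) in the crop, is clear of the ring. Turning 60° clockwise towards green.

```bash
python3 -m jog '[{"dx":0,"dy":0,"dz":0,"yaw":5,"hand":0.05},{"dx":0,"dy":0,"dz":0,"yaw":12,"hand":0.05},{"dx":0,"dy":0,"dz":0,"yaw":19,"hand":0.05},{"dx":0,"dy":0,"dz":0,"yaw":26,"hand":0.05},{"dx":0,"dy":0,"dz":0,"yaw":33,"hand":0.05},{"dx":0,"dy":0,"dz":0,"yaw":40,"hand":0.05},{"dx":0,"dy":0,"dz":0,"yaw":47,"hand":0.05},{"dx":0,"dy":0,"dz":0,"yaw":54,"hand":0.05},{"dx":0,"dy":0,"dz":0,"yaw":60,"hand":0.05},{"dx":0,"dy":0,"dz":0,"yaw":60,"hand":0.05},{"dx":0,"dy":0,"dz":0,"yaw":60,"hand":0.05}]'
python3 look.py pics/w4.png
```

```text
clock: 6.18
eef_pos: [0.5851, 0.079, 0.1021]
eef_rot: [0.674, 0.215, -0.214, -0.673]
contact_force: [0.6, -5.7, -8.7]
grip_width: 0.0155
6.225 [0.58512698 0.07896487 0.10209089] [[0.816, 0.002, -0.578], [0.578, -0.001, 0.816], [0.001, -1.0, -0.002]] 0.003 [-0.63  0.44  0.49  1.92 -0.27  0.85  0.62] [-0.1 -5.1 -9.7] 0.015536016958937915
green 660 [315.94 170.7 ] [0.55139757 0.12816046 0.066     ]
red 2729 [480.78  60.12] [0.58981228 0.22620394 0.066     ]
red 369 [236.47 306.26] [0.55880169 0.03188037 0.066     ]
yellow 439 [315.05 213.49] [0.5650003  0.10801851 0.068     ]
yellow 421 [315.49 277.94] [0.58792542 0.07601283 0.068     ]
yellow 530 [270.15 375.46] [0.60228958 0.00474227 0.068     ]
yellow 487 [361.28 375.4 ] [0.65053465 0.0388506  0.068     ]
yellow 4584 [336.37 441.34] [ 0.66704129 -0.0113384   0.068     ]
```

View pics/w4.png

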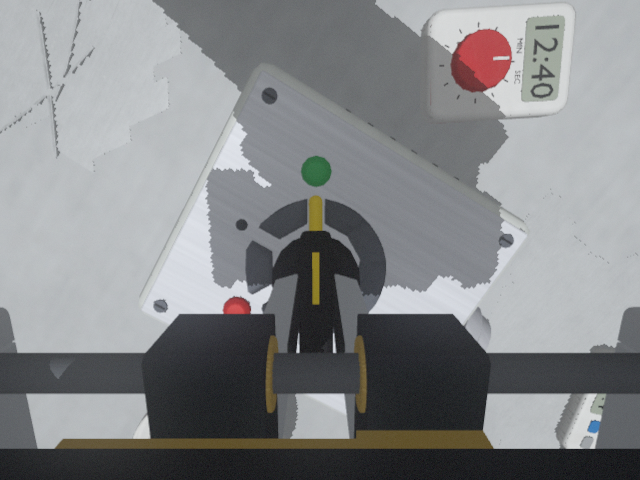

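The pointer at (315,213) is in line with the green button (316,171) and over its notch. I'll lower it most of the way, open the jaws so that the spring seats it, then rise.

```bash
python3 -m jog '[{"dx":0,"dy":0.4,"dz":0,"yaw":0,"hand":0.05},{"dx":0,"dy":0.8,"dz":0,"yaw":0,"hand":0.05},{"dx":0,"dy":1.2,"dz":0,"yaw":0,"hand":0.05},{"dx":0,"dy":1.2,"dz":0,"yaw":0,"hand":0.05},{"dx":0,"dy":1.2,"dz":0,"yaw":0,"hand":0.6},{"dx":0,"dy":1.2,"dz":0,"yaw":0,"hand":0.6},{"dx":0,"dy":1.2,"dz":0,"yaw":0,"hand":0.6},{"dx":0,"dy":1.2,"dz":0,"yaw":0,"hand":0.6}]'
python3 -m jog '[{"dx":0,"dy":-2,"dz":0,"yaw":0,"hand":0.7},{"dx":0,"dy":-6,"dz":0,"yaw":0,"hand":0.8},{"dx":0,"dy":-10,"dz":0,"yaw":0,"hand":0.8},{"dx":0,"dy":-12,"dz":0,"yaw":0,"hand":0.8},{"dx":0,"dy":-12,"dz":0,"yaw":0,"hand":0.8},{"dx":0,"dy":-12,"dz":0,"yaw":0,"hand":0.8}]'
python3 look.py pics/w5.png
python3 - <<'E'
from h import *
im=vision.grab_frame("scene");c=im[190:290,240:400];a=cv2.resize(c,None,fx=3.75,fy=3.75,interpolation=cv2.INTER_CUBIC)
w=cv2.imread("pics/w5.png")[130:350,200:420,::-1];w=cv2.resize(w,(200*375//200,375))
t=vision.grab_frame("top");cv2.imwrite("pics/t5.png",t[:,:,::-1])
for cc in('green','yellow'):print(cc,blob(t,cc,(235,160,360,285)))
p=np.zeros((750,600,3),np.uint8);p[:375]=a[:375] if a.shape[1]==600 else 0;p[375:,:375]=w
cv2.imwrite("pics/c5.png",cv2.resize(p,(480,600))[:,:,::-1])
E
```

```text
clock: 7.22
eef_pos: [0.5852, 0.0791, 0.0903]
eef_rot: [0.674, 0.215, -0.214, -0.673]
contact_force: [-0.9, 0.7, -1.1]
grip_width: 0.0523
clock: 7.98
eef_pos: [0.5846, 0.0793, 0.2095]
eef_rot: [0.674, 0.215, -0.214, -0.673]
contact_force: [-0.4, -0.3, 0.4]
grip_width: 0.0755
8.025 [0.58449167 0.07913441 0.20924579] [[0.816, 0.001, -0.578], [0.578, -0.001, 0.816], [-0.0, -1.0, -0.001]] 0.006 [-0.69  0.31  0.55  1.82 -0.18  1.06  0.55] [ 0.  -1.2 -0.1] 0.07528055512411357
green 274 [316.29 166.33] [0.55150959 0.12816542 0.066     ]
red 1188 [429.6  90.5] [0.59194829 0.23078371 0.066     ]
red 242 [261.23 262.86] [0.56023185 0.0293469  0.066     ]
yellow 154 [315.77 192.09] [0.56365206 0.11022711 0.068     ]
yellow 118 [315.57 226.33] [0.58082251 0.08564481 0.068     ]
yellow 1401 [511.43 376.01] [0.82252967 0.07476077 0.068     ]
yellow 1160 [117.88 382.09] [ 0.51227364 -0.15271651  0.068     ]
yellow 4235 [498.94 441.29] [0.86319046 0.01138714 0.068     ]
green []
yellow []
```

View pics/c5.png

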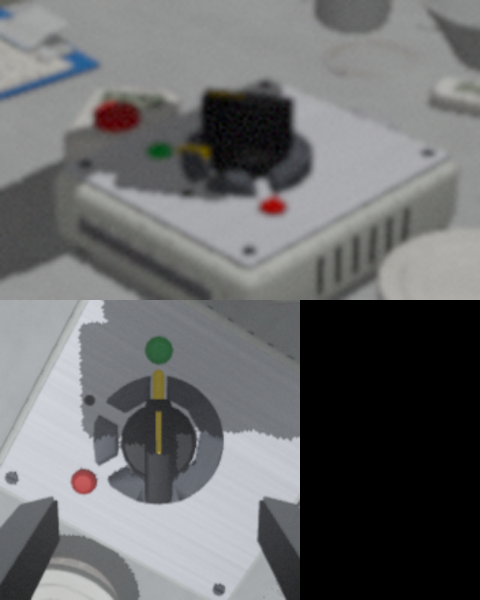

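The wrist crop shows the pointer in the green notch. To confirm that it is fully down, I'll triangulate heights from the wrist and scene views and compare them with the initial home picture.

```bash
python3 - <<'E'
from h import *
P=lambda c:np.array(c["intrinsics"])@np.hstack([cv2.Rodrigues(np.array(c["rvec"]))[0],np.array(c["tvec"])[:,None]])
cs=vision.get_calibration("scene");roi=(285,205,350,265)
def bar(im):  # bar: black pixels; topmost row extents
    g=im.max(2);m=(g<45).astype(np.uint8);q=np.zeros_like(m);q[205:262,290:350]=1
    n,l,st,c=cv2.connectedComponentsWithStats(m*q);i=1+st[1:,4].argmax();return st[i]
s0=cv2.imread("pics/s.png")[:,:,::-1].copy();s1=vision.grab_frame("scene");cv2.imwrite("pics/s6.png",s1[:,:,::-1])
def bl(im):
    h=cv2.cvtColor(im,cv2.COLOR_RGB2HSV);m=((abs(h[...,0].astype(int)-26)<9)&(h[...,1]>90)&(h[...,2]>40)).astype(np.uint8)
    n,l,st,c=cv2.connectedComponentsWithStats(m);return [(int(st[i,4]),c[i].round(1)) for i in range(1,n) if st[i,4]>4 and 285<c[i][0]<350 and 205<c[i][1]<265]
print(bl(s0),bar(s0));print(bl(s1),bar(s1))
# predicted scene pixel of bar-top centre and pointer visible mid, home and raised 10 mm
for nm,d in(("start",185.1),("now",125.1)):
  for up in(0,.010):
    u=np.array([np.cos(np.radians(d)),np.sin(np.radians(d))]);o=[]
    for r,z in((.007,.109),(.036,.069)):
        q=P(cs)@np.r_[np.array([.5844,.0796])+r*u,z+up,1];o.append((q[:2]/q[2]).round(1))
    print(nm,up,"stripe",o[0],"pointer",o[1])
E
```

```text
[(35, array([316.9, 224.5])), (48, array([308.9, 247.7]))] [308 219  27  30 566]
[(7, array([313., 221.])), (5, array([319.2, 221.6])), (37, array([305.6, 239.7]))] [304 222  33  32 706]
start 0 stripe [320.  222.7] pointer [309. 247.]
start 0.01 stripe [319.9 217.8] pointer [308.9 242.3]
now 0 stripe [319.  221.1] pointer [304.4 238.2]
now 0.01 stripe [318.9 216.2] pointer [304.3 233.6]
```

The measured pointer row in the scene view is 239.7. The prediction is 238.2 if home and 233.6 if resting on the ring, so it is fully home. Handing in.

```bash
python3 -c "
from workcell import robot
print(robot.hand_in(), robot.read_state()['clock'])"
```

```text
the job is handed in; nothing more can be done
the job is handed in; nothing more can be done
```

The knob now sits home in the notch beside the green button, and the job is handed in. I gripped the bar, pulled it up about 17 mm (spring force about 9 N) and turned it 60° clockwise to the green side. I then lowered it about 12 mm, opened the jaws so the spring seated it, and moved the arm clear. The clock was about 8 s at my last reading.

**Last checks**
- **Direction:** in the wrist view the pointer lines up with the green button, both at pixel column 316.
- **Seating:** in the scene view the pointer is at row 239.7. I expected 238.2 if fully home and 233.6 if resting on the ring, so it reads as home.
- **Robot clear:** the gripper is open about 12 cm above the knob, with near-zero force on the tool.

**Checks that failed or disagreed**
- **Top camera:** my final check with this camera found neither the green button nor the pointer, so it confirms nothing. I did not view that picture, but the arm was probably in the way.
- **Axis position:** the top and wrist cameras differed by about 2 mm, so I used the midpoint.
- **Light closing:** the tool read 6.5 N upward when I first closed on the bar. I did not find the cause.
- **First move:** the first move command was refused for missing keys, and nothing moved.

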